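Slide a cluster plate out over the riser edge for its spacers

ROBOT

A 6-joint arm with a two-finger parallel gripper is mounted at the origin on the work surface. World frame = base frame: x ahead of the robot, y to its left, z up, the work surface at z = 0. Lengths are in m, angles in rad, forces in N, time in s.
With the tool pointing down it reaches from about 0.3 to 0.75 m from the base axis. Payload 8.5 kg.
Tool frame: the origin (TCP) lies between the finger pads; the fingertips stand arm.tip_reach ahead of it and the grasp point (between the pads) lies 2 mm behind it (arm.tip_reach is the distance from the TCP to the fingertips, in m); z points along the fingers, y is the line along which they close (so a half turn about z gives the same grasp; the last joint's range is limited). The gripper opens to 85 mm and grips with 20 to 120 N. Pads are 22 mm wide; open, the fingers measure 114 mm over their backs; the gripper's body (76 mm by 85 mm) begins 54 mm behind the grasp point. The pads swing forward as they close: fully open they stand 13 mm farther back than shut.
Start: joints at [-1.549, 0.381, 1.297, -0, 1.464, -0.215], TCP at [0.129, -0.535, 0.248] pointing down, gripper open.
Joint ranges: [-3.11, 3.11], [-0.89, 2.33], [0.22, 2.48], [-1.42, 4.56], [0.17, 2.85], [-2.88, 2.88]. Speed limits (rad/s): [2.39, 2.39, 3.14, 3.14, 3.14, 3.14].

INTERFACE

Orientations are given as [roll, pitch, yaw] about the fixed x, y, z axes, in that order (R = Rz(yaw) Ry(pitch) Rx(roll)).
In Python, from rig import arm, viewer, ticket, finder gives the robot as it stands.
- The arm moves only by the tool servo_tool, never from a script. Its argument "series" is a list of rows, each an object with "hand": the finger opening in cm, from 0 to 8.54; "slide": the shift along the tool's x, y, z in cm, a list of three; "yaw": the turn about the tool's z in rad. A call has 1 to 10 rows; each row is the pose to reach, as a shift and turn from the pose commanded when the call began, along the tool's axes at that moment; what a row does not reach only later rows make up. A row lasts 1/8 s, in which the tool goes at most 62.5 mm and 10.7 degrees, less where a joint would pass 70% of its speed; a pose out of reach is approached as far as the arm can. A call with a gripper value outside its range is refused whole. The fingers move at their own pace and stop on an object; the grip force is fixed at half the most. Time passes only in rows, so rows that repeat a pose let the fingers close. It gives the time, the measured TCP pose, the force, the opening and the grip force at its end, in the units of the state.
- arm.sense(): the state, without advancing time (a new reading comes with each control period).
- viewer.snapshot(name): name is "scene" or "top" or "wrist"; returns (picture, depth): 400x640x3 uint8, red, green, blue; 400x640 float32, m along the optical axis (not along the pixel's ray), 0 where there is no reading.
- viewer.camera_params(name): a dict with "K" (3x3 intrinsics, pixels), "view" (4x4, takes a point from world to camera coordinates). Camera axes: x right, y down, z forward; pixel columns grow to the right and rows downward; lengths in m; the calibration is good to about 2 mm. A picture is of the moment at which its call begins: read the wrist's pose just before it. camera_params takes no time and is no camera call; for the wrist camera it gives the pose at the moment of the call.
- ticket.sign_off(): hands the job in; it is judged then, once.
Trained networks look in the newest picture that a camera, given by its name, has taken for a name from the list of things; names that differ only in an ending like _2 or _b are one class to them, and where a whole thing is asked for, a point or a joint stands for the part that bears it (a point fixed in the world has none). Each returns a list of dicts, best first, with "confidence" (0 to 1); they miss things now and then, are a little off and sometimes report something else, mostly with a low value. They report only what shows in the picture. A call takes as long as a camera call. They do not tell look-alikes from the thing itself.
- finder.recognise(query, camera): "centre" ([column, row] as shares, 0 to 1, of the picture: columns of its width, rows of its height, amid what is visible of it).
- finder.trace(query, camera): "pixels" (400x640 bool, what is visible of it) and "centre" ([column, row] as shares, 0 to 1, of the picture: columns of its width, rows of its height, amid what is visible of it).
The state is a dict: "time": time; "joints": joint angles; "qvel": joint speeds; "joint_torque": joint torques, N m; "eef_pos": TCP position; "eef_rot": TCP orientation; "force": force on the tool from outside, world axes, zero at the start; "torque": the same for the moment, N m; "width": finger opening in m; "finger_force": force on a finger pad.
Only numpy, scipy, OpenCV 4.12 (cv2) and the standard library are available. Lean on these libraries where they do the work, as an engineer would, in place of code of your own. Each camera call takes 0.05 s, during which the arm holds its last target. There are 200 camera calls.

TASK

Slide the loose frosted plate that lies flat on the black desk riser to the riser's front edge, the long edge nearest the robot, until 25 mm of it hangs out over that edge, square to it, so that its two front screw holes are free for spacers from below. Only push it with the fingertips: keep it flat on the riser, never lift or tip it, and leave everything else where it stands.

Things in the scene. Friction and masses are not known exactly. Their poses are not given: they have to be found in the camera images.
- plate: the loose part: a flat, stiff, frosted acrylic plate, 100 mm (its x) by 130 mm (its y) by 5 mm thick, about 75 g, with a 5 mm through hole in each corner, hole centres 10 mm in from the rims. Origin at the centre of its underside, z up. It lies on the riser, its -x long rim (the front rim) towards the riser's front edge but turned up to 0.45 rad from parallel. It slides and turns when pushed at a rim.
- plate_front_left (a point): the plate's front left corner: underside, at the plate's (-50, +65, 0) mm
- plate_front_right (a point): the plate's front right corner: underside, at the plate's (-50, -65, 0) mm
- riser: fixed black desk riser: a flat board 260 mm (its x) by 800 mm (its y), 18 mm thick, on low feet, top surface 80 mm above the desk. Origin on the desk below its centre, z up; its -x long edge is the front edge, nearest the robot. Turned up to 0.2 rad.
- riser_edge (a point): middle of the riser's front edge, on its top surface: the riser's (-130, 0, 80) mm. Its axes are the riser's: x points from the front edge to the back, y along the edge. The free strip of riser top around the plate reaches 145 mm to either side of this point.
- cluster: leave alone: stack of four board computers between five frosted plates on brass spacers, 130 x 100 mm and 144 mm tall, at one end of the riser (either end). Origin at the centre of its underside. Loose.
- switch: leave alone: white network switch, 100 x 160 x 28 mm, at the riser's other end. Origin at the centre of its underside. Loose.
- sbc: leave alone: bare green board computer, 56 x 85 mm, 19 mm tall, lying on the riser to the right of the plate's way. Origin at the centre of its underside. Loose.
- tub: leave alone: small open grey tub of brass spacers, 56 x 56 x 30 mm, further right on the riser. Origin at the centre of its underside. Loose.
- driver: leave alone: small screwdriver with a plain aluminium handle, 150 mm long, 13 mm thick, lying along the riser's front edge on the left. Origin under its middle. Loose.
- pot: leave alone: small white plastic pot with a screw cap, 35 mm across, 53 mm tall, upright on the riser just left of the plate's way. Origin at the centre of its underside. Loose.
- charger: leave alone: white plug-in charger cube, 42 mm wide and 28 mm tall, its two 19 mm pins level towards the back, on the riser just right of the plate's way, near the back. Origin at the centre of its underside. Loose.
- mug: leave alone: blue coffee mug, 82 mm across, 92 mm tall, on the desk to the left, before the riser. Origin at the centre of its underside. Loose.
There are look-alikes about, which are no part of the job. What is shaped like the plate but orange or yellow is not meant.

How it is judged:
By the outcome, as a careful person would: the job done as asked, in the order asked, and still so for the second after the job is handed in, with the robot touching nothing.
It also fails if it takes over 40 s, if anything falls off the work surface, if the arm or the gripper's body presses on something with over 40 N, if the wrist force passes 120 N, or if a joint passes its speed limit or range.

## Working session

There is one attempt and no reset: what is moved stays moved. The work goes in short steps, Python scripts to look and compute and a tool call to move; the robot and the scene stay as the last step left them, time stands still between calls to the robot, and variables do not carry over. Pictures are saved under pics/ and viewed, at most 10 in all, crops included, and the job is handed in when it is done.

Besides the shell and the picture viewer there is one more tool, called after ">>>" as a command line: name --argument value ..., lists and objects as JSON in quotes. servo_tool: Moves the arm, as the interface text tells. Its arguments: {"type":"object","properties":{"series":{"type":"array"}},"required":["series"]}

```bash
mkdir -p pics; ls; python3 - <<'E'
from rig import arm, viewer, finder
import cv2, numpy as np
s=arm.sense(); print(s['time'],s['eef_pos'],s['eef_rot'],s['width'],arm.tip_reach)
for n in ['scene','top']:
    im,d=viewer.snapshot(n); cv2.imwrite(f'pics/{n}0.png',im[:,:,::-1]); np.savez(f'{n}0.npz',im=im,d=d)
    p=viewer.camera_params(n); print(n,np.round(p['K'],1).tolist(),np.round(p['view'],3).tolist())
for q in ['plate','riser','cluster']:
    for r in finder.trace(q,'top')[:4]: print(q,r['confidence'],np.array(r['centre'])*[640,400],r['pixels'].sum())
E
```

```text
pics
0.0 [ 0.12901241 -0.53436881  0.24770256] [-3.14012505e+00 -3.42540340e-04  2.36814085e-01] 0.08542907248747694 0.017
scene [[416.9, 0.0, 314.1], [0.0, 416.9, 204.8], [0.0, 0.0, 1.0]] [[-0.273, 0.962, -0.004, 0.159], [0.771, 0.216, -0.599, -0.286], [-0.576, -0.167, -0.801, 1.374], [0.0, 0.0, 0.0, 1.0]]
top [[378.2, 0.0, 318.9], [0.0, 378.2, 204.0], [0.0, 0.0, 1.0]] [[0.017, -1.0, 0.013, -0.052], [-0.993, -0.018, -0.117, 0.485], [0.117, -0.011, -0.993, 1.01], [0.0, 0.0, 0.0, 1.0]]
plate 0.95 [299.52 169.6 ] 1894
plate 0.85 [465.792 245.8  ] 1661
plate 0.8 [403.2  290.32] 1634
plate 0.32 [179.968 293.68 ] 1244
riser 0.6 [271.488 178.32 ] 20975
cluster 0.94 [414.72 158.48] 3207
```

View pics/top0.png

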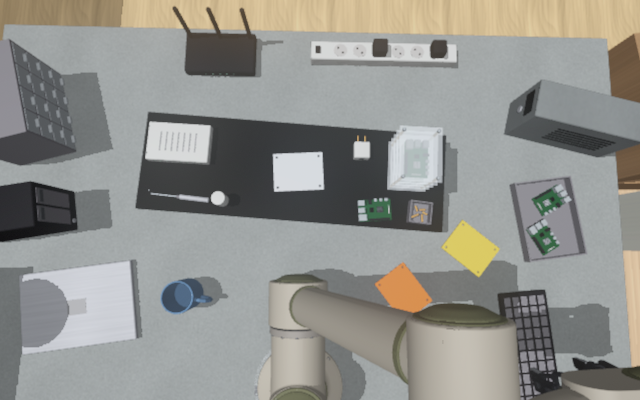

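View pics/scene0.png

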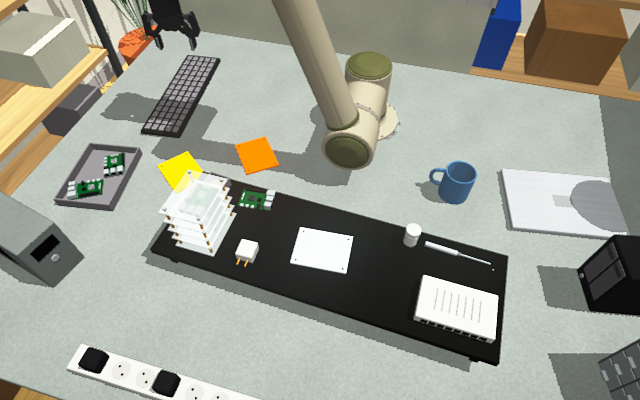

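The top view shows these candidates:
- the white plate lying flat on the riser at (299,171)
- the yellow plate on the desk at (470,247)
- the orange plate on the desk at (403,289)
- the cluster's top plate at (415,158)

By the description it is the one at (299,171). I'll check that in a crop and measure.

```bash
cat > h.py <<'E'
import numpy as np, cv2
def back(px,K,V,z):
    px=np.atleast_2d(px).astype(float)
    r=np.c_[px,np.ones(len(px))]@np.linalg.inv(K).T@V[:3,:3]
    c=-V[:3,:3].T@V[:3,3]
    return (c+r*((z-c[2])/r[:,2])[:,None])[:,:2]
def proj(P,K,V):
    q=(np.atleast_2d(P)@V[:3,:3].T+V[:3,3])@K.T
    return q[:,:2]/q[:,2:]
def rect(mask,K,V,z=0.085):
    """centre, yaw (plate x direction, near 0), sides, corners of the plate"""
    m=cv2.resize(mask.astype(np.float32),None,fx=4,fy=4,interpolation=cv2.INTER_LINEAR)>.5
    c=max(cv2.findContours(m.astype(np.uint8),0,cv2.CHAIN_APPROX_NONE)[0],key=len)[:,0]
    w=back((c+.5)/4-.5,K,V,z)
    b=cv2.boxPoints(cv2.minAreaRect((w*1000).astype(np.float32)))/1000
    e=[b[1]-b[0],b[2]-b[1]]; e=sorted(e,key=np.linalg.norm)
    a=np.arctan2(e[0][1],e[0][0]); a=(a+np.pi/2)%np.pi-np.pi/2
    return b.mean(0),a,[np.linalg.norm(v) for v in e],b
E
python3 - <<'E'
from rig import viewer, finder
from h import *
im,d=viewer.snapshot('top'); p=viewer.camera_params('top'); K,V=p['K'],p['view']
t=finder.trace('plate','top')[0]; print(t['confidence'])
g=im.min(2)
m=np.zeros(g.shape,bool); sl=np.s_[145:200,262:336]; m[sl]=g[sl]>110
for M in (t['pixels'],m): print('plate',*[np.round(v,4).tolist() for v in rect(M,K,V)])
# riser front edge: column-wise last dark pixel (subpixel at grey 70)
pts=[]
for c in [*range(145,160),*range(235,350),*range(393,405)]:
    col=im[:,c].mean(1); r=int(208+(c-137)*23/306)
    seg=col[r-8:r+9]; k=np.argmax(seg>75)
    if k>0: pts.append((c,r-8+k-1+(75-seg[k-1])/(seg[k]-seg[k-1])))
w=back(pts,K,V,0.08); vx,vy,x0,y0=cv2.fitLine((w*1000).astype(np.float32),cv2.DIST_HUBER,0,.01,.01).ravel()
if vy<0: vx,vy=-vx,-vy
print('edge yaw',np.arctan2(-vx,vy),'pt',x0,y0,'res',np.abs((w*1000-[x0,y0])@[vy,-vx]).mean(),len(pts))
for q in ['sbc','pot','charger','driver','tub','switch','cluster']:
    r=finder.recognise(q,'top')
    if r: print(q,r[0]['confidence'],back(np.array(r[0]['centre'])*[640,400],K,V,.095).round(3))
cv2.imwrite('pics/crop.png',cv2.resize(im[100:240,130:460,::-1],None,fx=2.4,fy=2.4,interpolation=cv2.INTER_CUBIC))
E
```

```text
0.97
plate [0.2605000138282776, -0.25690001249313354] -0.907800018787384 [0.09300000220537186, 0.12150000035762787] [[0.18400000035762787, -0.25760000944137573], [0.24120000004768372, -0.33090001344680786], [0.3370000123977661, -0.25619998574256897], [0.27970001101493835, -0.18279999494552612]]
plate [0.5651999711990356, 0.0142000000923872] 0.06289999932050705 [0.10540000349283218, 0.13459999859333038] [[0.508400022983551, 0.07800000160932541], [0.5167999863624573, -0.056299999356269836], [0.621999979019165, -0.04969999939203262], [0.6134999990463257, 0.08470000326633453]]
edge yaw -0.06068297 pt 438.7363 39.91295 res 0.33783871465506543 142
sbc 0.84 [[ 0.475 -0.18 ]]
pot 0.69 [[0.548 0.085]]
charger 0.65 [[ 0.623 -0.151]]
driver 0.66 [[0.491 0.293]]
tub 0.91 [[ 0.451 -0.298]]
switch 0.97 [[0.635 0.323]]
cluster 0.69 [[ 0.602 -0.286]]
```

View pics/crop.png

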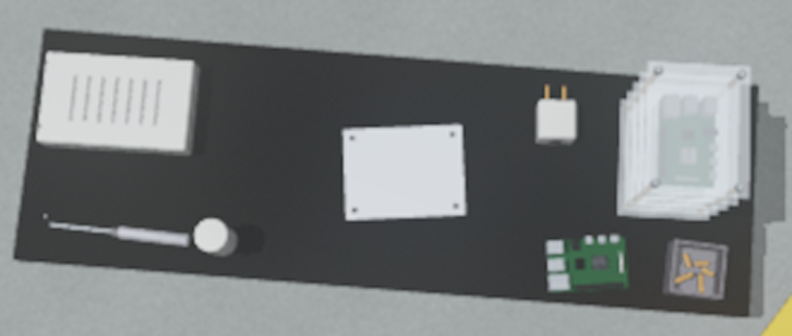

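The crop shows a white frosted plate with four corner holes, flat on the riser, so the choice stands. Next I'll hover over it for a close wrist look.

>>> servo_tool --series '[{"hand": 8.5,"slide": [27,-21,-5],"yaw": 0.15},{"hand": 8.5,"slide": [54.3,-41.8,-5],"yaw": 0.298},{"hand": 8.5,"slide": [54.3,-41.8,-5],"yaw": 0.298},{"hand": 8.5,"slide": [54.3,-41.8,-5],"yaw": 0.298},{"hand": 8.5,"slide": [54.3,-41.8,-5],"yaw": 0.298},{"hand": 8.5,"slide": [54.3,-41.8,-5],"yaw": 0.298},{"hand": 8.5,"slide": [54.3,-41.8,-5],"yaw": 0.298},{"hand": 8.5,"slide": [54.3,-41.8,-5],"yaw": 0.298},{"hand": 8.5,"slide": [54.3,-41.8,-5],"yaw": 0.298},{"hand": 8.5,"slide": [54.3,-41.8,-5],"yaw": 0.298}]'

```text
time: 1.95
eef_pos: [0.5209, -0.0474, 0.2946]
eef_rot: [3.141, -0.001, -0.061]
force: [0.6, -1.3, 0.4]
width: 0.0849
finger_force: 0.0
```

>>> servo_tool --series '[{"hand": 8.5,"slide": [1,-4,0],"yaw": 0},{"hand": 8.5,"slide": [1,-4,0],"yaw": 0},{"hand": 8.5,"slide": [1,-4,0],"yaw": 0}]'

```text
time: 2.33
eef_pos: [0.5321, -0.0103, 0.2942]
eef_rot: [3.141, 0.0, -0.061]
force: [-0.2, -0.8, -0.2]
width: 0.0847
finger_force: 0.0
```

```bash
python3 - <<'E'
from rig import arm, viewer, finder
from h import *
s=arm.sense(); print(s['time'],s['eef_pos'],s['eef_rot'],s['width'])
p=viewer.camera_params('wrist'); im,d=viewer.snapshot('wrist'); K,V=p['K'],p['view']
np.savez('w1.npz',im=im,d=d,K=K,V=V); cv2.imwrite('pics/w1.png',im[:,:,::-1])
print(K.round(1).tolist(),V.round(3).tolist())
for t in finder.trace('plate','wrist')[:2]: print(t['confidence'],*[np.round(v,4).tolist() for v in rect(t['pixels'],K,V)])
E
```

```text
2.325 [ 0.53209234 -0.0102562   0.29419911] [ 3.14135969e+00  1.76102342e-04 -6.10683718e-02] 0.08470488671330124
[[308.4, 0.0, 318.5], [0.0, 308.4, 201.9], [0.0, 0.0, 1.0]] [[-0.06, -0.998, -0.001, 0.021], [-0.962, 0.058, 0.265, 0.466], [-0.265, 0.017, -0.964, 0.565], [0.0, 0.0, 0.0, 1.0]]
0.93 [0.36730000376701355, -0.23350000381469727] -0.8738999962806702 [0.015699999406933784, 0.04270000010728836] [[0.3458999991416931, -0.24120000004768372], [0.35589998960494995, -0.2531999945640564], [0.388700008392334, -0.22579999268054962], [0.37860000133514404, -0.21379999816417694]]
0.66 [0.5658000111579895, 0.014299999922513962] 0.062300000339746475 [0.10320000350475311, 0.13339999318122864] [[0.5101000070571899, 0.07769999653100967], [0.5184000134468079, -0.05550000071525574], [0.621399998664856, -0.04899999871850014], [0.613099992275238, 0.08410000056028366]]
```

View pics/w1.png

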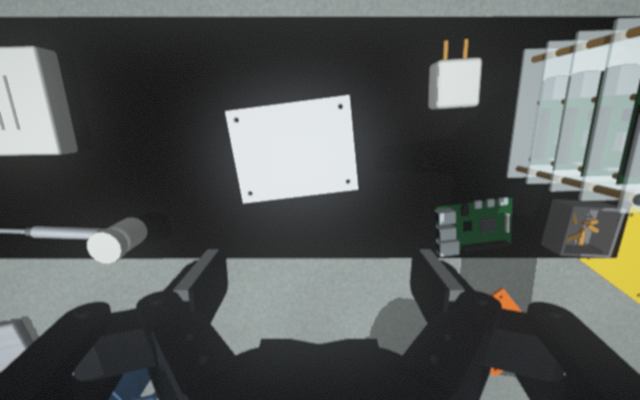

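The wrist view shows the plate at (291,150) and the riser's front edge as the dark-to-grey line at row ~257 between columns 230 and 410. The front face is hidden from here, so that line is the true top edge.

```bash
cat >> h.py <<'E'
def edge(im,K,V,cols,r0,up=20,dn=20,z=0.08):
    g=im.mean(2); pts=[]
    for c in cols:
        seg=g[r0-up:r0+dn,c]; k=int(np.argmax(seg>75))
        if k>0: pts.append((c,r0-up+k-1+(75-seg[k-1])/(seg[k]-seg[k-1])))
    w=back(pts,K,V,z)*1000
    vx,vy,x0,y0=[float(v) for v in cv2.fitLine(w.astype(np.float32),cv2.DIST_HUBER,0,.01,.01).ravel()]
    if vy<0: vx,vy=-vx,-vy
    return np.arctan2(-vx,vy),np.array([x0,y0])/1000,np.abs((w-[x0,y0])@[vy,-vx]).mean()
def report(mask,im,K,V,cols,r0):
    a,p,r=edge(im,K,V,cols,r0); u=np.array([np.cos(a),np.sin(a)])
    c,y,sd,b=rect(mask,K,V)
    print('edge yaw %.4f pt'%a,p.round(4),'res %.2f'%r,'| plate',c.round(4),'yaw %.4f'%y,np.round(sd,4),'rel yaw %.4f'%(y-a))
    print('centre ahead of edge %.1f mm, along %.1f; front rim at %.1f (want -25)'%(1e3*(c-p)@u,1e3*(c-p)@[-u[1],u[0]],1e3*(c-p)@u-50))
    return a,p,u,c,y
E
python3 - <<'E'
from h import *
f=np.load('w1.npz'); im,K,V=f['im'],f['K'],f['V']
g=im.min(2); m=np.zeros(g.shape,bool); m[85:210,215:365]=g[85:210,215:365]>130
report(m,im,K,V,range(235,405),257)
b,_,_=edge(im,K,V,range(200,420),20,15,15)if 0 else (0,0,0)
# riser back edge check (board depth 260)
gg=im.mean(2); pts=[]
for c in range(100,400,5):
    seg=gg[5:35,c]; k=int(np.argmax(seg<75)); pts.append((c,5+k-.5))
w=back(pts,K,V,.08); a,p,r=edge(im,K,V,range(235,405),257); print('depth of board',np.median((w-p)@[np.cos(a),np.sin(a)]))
E
```

```text
edge yaw -0.0594 pt [0.4389 0.0281] res 0.08 | plate [0.5655 0.0141] yaw 0.0626 [0.1026 0.1327] rel yaw 0.1220
centre ahead of edge 127.2 mm, along -6.5; front rim at 77.2 (want -25)
depth of board 0.2581953907574213
```

>>> servo_tool --series '[{"hand": 8.54,"slide": [5.8,-1.3,0],"yaw": 0},{"hand": 8.54,"slide": [11.7,-2.65,2],"yaw": 0},{"hand": 8.54,"slide": [11.7,-2.65,8],"yaw": 0},{"hand": 8.54,"slide": [11.7,-2.65,14],"yaw": 0},{"hand": 8.54,"slide": [11.7,-2.65,18.5],"yaw": 0},{"hand": 8.54,"slide": [11.7,-2.65,18.9],"yaw": 0},{"hand": 8.54,"slide": [11.7,-2.65,18.9],"yaw": 0}]'

```text
time: 3.3
eef_pos: [0.6515, 0.0085, 0.1071]
eef_rot: [3.141, -0.003, -0.062]
force: [-0.3, -0.3, 1.7]
width: 0.0856
finger_force: 0.0
```

```bash
python3 - <<'E'
from rig import arm, viewer
from h import *
s=arm.sense(); print(s['time'],s['eef_pos'],s['force'])
im,d=viewer.snapshot('scene'); 
cv2.imwrite('pics/s2.png',cv2.resize(im[140:320,180:420,::-1],None,fx=3.2,fy=3.2,interpolation=cv2.INTER_CUBIC))
im,d=viewer.snapshot('wrist'); cv2.imwrite('pics/w2.png',im[:,:,::-1])
E
```

```text
3.3 [0.65146799 0.00852797 0.10710818] [-0.2923106  -0.31510524  1.71558616]
```

View pics/s2.png

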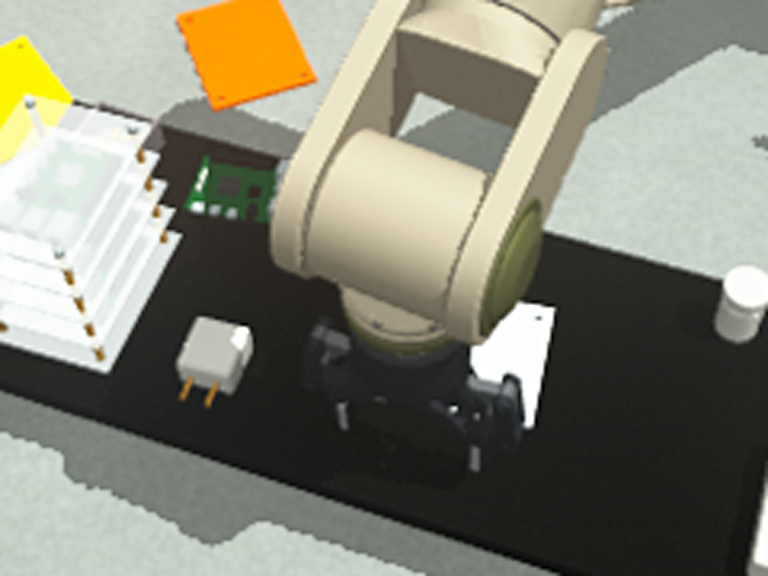

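The scene crop shows the open fingers behind the plate's back rim, clear of the charger at (215,350). I'll feel for the riser top in small steps.

>>> servo_tool --series '[{"hand": 8.54,"slide": [0,0,0.4],"yaw": 0},{"hand": 8.54,"slide": [0,0,0.75],"yaw": 0},{"hand": 8.54,"slide": [0,0,0.75],"yaw": 0}]'

```text
time: 3.78
eef_pos: [0.6505, 0.0094, 0.0976]
eef_rot: [-3.142, 0.0, -0.061]
force: [-0.2, -0.1, 0.4]
width: 0.0851
finger_force: 0.0
```

>>> servo_tool --series '[{"hand": 8.54,"slide": [0,0,0.1],"yaw": 0},{"hand": 8.54,"slide": [0,0,0.2],"yaw": 0},{"hand": 8.54,"slide": [0,0,0.2],"yaw": 0}]'

```text
time: 4.15
eef_pos: [0.6506, 0.0093, 0.0957]
eef_rot: [3.142, 0.0, -0.061]
force: [0.1, -0.4, -0.3]
width: 0.0852
finger_force: 0.0
```

>>> servo_tool --series '[{"hand": 8.54,"slide": [0,0,0.4],"yaw": 0},{"hand": 8.54,"slide": [0,0,0.8],"yaw": 0},{"hand": 8.54,"slide": [0,0,0.8],"yaw": 0}]'

```text
time: 4.53
eef_pos: [0.6505, 0.0094, 0.0872]
eef_rot: [-3.141, 0.001, -0.061]
force: [-0.1, 0.7, -0.1]
width: 0.0851
finger_force: 0.0
```

>>> servo_tool --series '[{"hand": 8.54,"slide": [0,0,0.1],"yaw": 0},{"hand": 8.54,"slide": [0,0,0.2],"yaw": 0},{"hand": 8.54,"slide": [0,0,0.2],"yaw": 0}]'

```text
time: 4.9
eef_pos: [0.6507, 0.0093, 0.0857]
eef_rot: [3.142, 0.0, -0.061]
force: [-0.2, -0.4, -0.7]
width: 0.0854
finger_force: 0.0
```

>>> servo_tool --series '[{"hand": 8.54,"slide": [0,0,0.1],"yaw": 0},{"hand": 8.54,"slide": [0,0,0.1],"yaw": 0}]'

```text
time: 5.15
eef_pos: [0.6506, 0.0093, 0.0847]
eef_rot: [-3.142, 0.0, -0.061]
force: [-0.1, 0.2, -0.6]
width: 0.0855
finger_force: 0.0
```

>>> servo_tool --series '[{"hand": 8.54,"slide": [0,0,0.1],"yaw": 0},{"hand": 8.54,"slide": [0,0,0.1],"yaw": 0}]'

```text
time: 5.4
eef_pos: [0.6507, 0.0093, 0.0839]
eef_rot: [3.142, -0.0, -0.061]
force: [-0.8, 0.3, 1.5]
width: 0.0855
finger_force: 0.8
```

Contact is at TCP z ≈ 0.084. I'll lift 1.8 mm so the tips sit level with the plate's rim, then push slowly.

>>> servo_tool --series '[{"hand": 8.54,"slide": [0,0,-0.18],"yaw": 0},{"hand": 8.54,"slide": [-0.9,0,-0.18],"yaw": 0},{"hand": 8.54,"slide": [-1.6,0,-0.18],"yaw": 0},{"hand": 8.54,"slide": [-2.3,0,-0.18],"yaw": 0},{"hand": 8.54,"slide": [-3,0,-0.18],"yaw": 0},{"hand": 8.54,"slide": [-3.7,0,-0.18],"yaw": 0},{"hand": 8.54,"slide": [-4.4,0,-0.18],"yaw": 0},{"hand": 8.54,"slide": [-5.1,0,-0.18],"yaw": 0},{"hand": 8.54,"slide": [-5.5,0,-0.18],"yaw": 0},{"hand": 8.54,"slide": [-5.5,0,-0.18],"yaw": 0}]'

```text
time: 6.65
eef_pos: [0.5955, 0.0127, 0.0856]
eef_rot: [-3.142, 0.0, -0.061]
force: [0.6, 0.0, -0.3]
width: 0.0853
finger_force: 0.0
```

```bash
python3 - <<'E'
from rig import arm, viewer
from h import *
s=arm.sense(); print(s['time'],s['eef_pos'],s['force'])
for n in ['wrist','top']:
    p=viewer.camera_params(n); im,d=viewer.snapshot(n); np.savez(n+'3.npz',im=im,**p)
    cv2.imwrite(f'pics/{n}3.png',im[:,:,::-1])
a=np.load('wrist3.npz')['im']; b=np.load('top3.npz')['im']
cv2.imwrite('pics/both3.png',np.vstack([cv2.resize(a,(480,300)),cv2.resize(b[100:240,200:440],(480,280))])[:,:,::-1])
E
```

```text
6.65 [0.59550123 0.01269342 0.08557002] [ 0.58064472  0.03637128 -0.27200888]
```

View pics/both3.png

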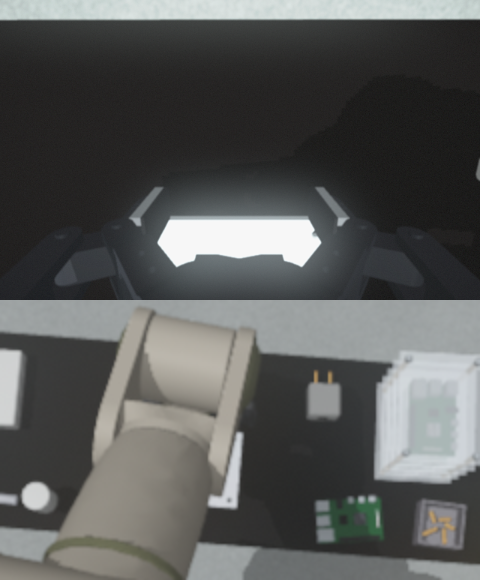

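The wrist half shows the plate's back rim lying straight across between the fingers (original row ~290, columns 230–400), so both fingers are in contact. I'll measure that rim.

```bash
cat >> h.py <<'E'
A=-0.060; P=np.array([.4389,.0281]); U=np.array([np.cos(A),np.sin(A)])
def rim(im,K,V,cols=range(245,395),r=(275,305)):
    g=im.mean(2)[r[0]:r[1]]; out=[]
    for th,z in ((210,.085),(90,.080)):
        pts=[]
        for c in cols:
            s=g[:,c]; k=int(np.argmax(s>th))
            if k>0: pts.append((c,r[0]+k-1+(th-s[k-1])/(s[k]-s[k-1])))
        w=back(pts,K,V,z)*1000
        vx,vy,x0,y0=[float(v) for v in cv2.fitLine(w.astype(np.float32),cv2.DIST_HUBER,0,.01,.01).ravel()]
        if vy<0: vx,vy=-vx,-vy
        print('z',z,'rim yaw rel %.4f'%(np.arctan2(-vx,vy)-A),'dist from edge %.2f mm'%((np.array([x0,y0])-P*1000)@U),len(pts))
E
python3 - <<'E'
from h import *
f=np.load('wrist3.npz'); im=f['im']; print(im[280:300,320].mean(1).round().tolist(), [round(1e3*(np.array([.5955,.0127])-P)@U,1)])
rim(im,f['K'],f['view'])
E
```

```text
[98.0, 98.0, 99.0, 100.0, 102.0, 103.0, 106.0, 122.0, 150.0, 166.0, 171.0, 173.0, 195.0, 234.0, 248.0, 248.0, 247.0, 247.0, 247.0, 247.0] [np.float64(157.2)]
z 0.085 rim yaw rel 0.0007 dist from edge 145.89 mm 150
z 0.08 rim yaw rel 0.0092 dist from edge 151.08 mm 54
```

>>> servo_tool --series '[{"hand": 8.54,"slide": [-0.6,0,0],"yaw": 0},{"hand": 8.54,"slide": [-1.3,0,0],"yaw": 0},{"hand": 8.54,"slide": [-2.0,0,0],"yaw": 0},{"hand": 8.54,"slide": [-2.8,0,0],"yaw": 0},{"hand": 8.54,"slide": [-3.6,0,0],"yaw": 0},{"hand": 8.54,"slide": [-4.4,0,0],"yaw": 0},{"hand": 8.54,"slide": [-5.2,0,0],"yaw": 0},{"hand": 8.54,"slide": [-5.9,0,0],"yaw": 0},{"hand": 8.54,"slide": [-6.5,0,0],"yaw": 0},{"hand": 8.54,"slide": [-6.8,0,0],"yaw": 0}]'

```text
time: 8.0
eef_pos: [0.5276, 0.0169, 0.0856]
eef_rot: [-3.142, -0.0, -0.061]
force: [0.6, -0.2, -0.2]
width: 0.0854
finger_force: 0.2
```

>>> servo_tool --series '[{"hand": 8.54,"slide": [0,0,0],"yaw": 0},{"hand": 8.54,"slide": [0,0,0],"yaw": 0}]'

```text
time: 8.25
eef_pos: [0.528, 0.0168, 0.0855]
eef_rot: [3.142, -0.0, -0.061]
force: [0.1, 0.4, 0.1]
width: 0.0854
finger_force: 0.0
```

```bash
python3 - <<'E'
from rig import arm, viewer
from h import *
s=arm.sense(); print(s['time'],s['eef_pos'],s['force'],1e3*(s['eef_pos'][:2]-P)@U)
p=viewer.camera_params('wrist'); im,d=viewer.snapshot('wrist'); rim(im,p['K'],p['view'])
E
```

```text
8.25 [0.52802879 0.01683684 0.08552976] [0.12620809 0.39922646 0.08058451] 89.64378858787518
z 0.085 rim yaw rel 0.0005 dist from edge 80.65 mm 150Traceback (most recent call last):
  File "<stdin>", line 4, in <module>
  File "h.py", line 42, in rim
    w=back(pts,K,V,z)*1000
      ~~~~^^^^^^^^^^^
  File "h.py", line 4, in back
    r=np.c_[px,np.ones(len(px))]@np.linalg.inv(K).T@V[:3,:3]
      ~~~~~~~~~~~~~~~~~~~~~~~~~~^~~~~~~~~~~~~~~~~~~
ValueError: matmul: Input operand 1 has a mismatch in its core dimension 0, with gufunc signature (n?,k),(k,m?)->(n?,m?) (size 3 is different from 1)
```

Backing off and rising to check from above.

>>> servo_tool --series '[{"hand": 8.54,"slide": [1.5,0,0],"yaw": 0},{"hand": 8.54,"slide": [1.5,0,-4],"yaw": 0},{"hand": 8.54,"slide": [1.5,0,-9],"yaw": 0},{"hand": 8.54,"slide": [-1,0,-14],"yaw": 0},{"hand": 8.54,"slide": [-6,0,-18],"yaw": 0},{"hand": 8.54,"slide": [-8,0,-20],"yaw": 0},{"hand": 8.54,"slide": [-8,0,-20],"yaw": 0},{"hand": 8.54,"slide": [-8,0,-20],"yaw": 0}]'

```text
time: 9.3
eef_pos: [0.4485, 0.0216, 0.2846]
eef_rot: [-3.141, 0.001, -0.061]
force: [-0.5, 0.4, -0.1]
width: 0.0857
finger_force: 0.0
```

```bash
python3 - <<'E'
from rig import arm, viewer, finder
from h import *
s=arm.sense(); print(s['time'],s['eef_pos'])
p=viewer.camera_params('wrist'); im,d=viewer.snapshot('wrist'); K,V=p['K'],p['view']
np.savez('w4.npz',im=im,K=K,V=V); cv2.imwrite('pics/w4.png',im[:,:,::-1])
for t in finder.trace('plate','wrist')[:2]: print(t['confidence'],*[np.round(v,4).tolist() for v in rect(t['pixels'],K,V)])
E
```

```text
9.3 [0.44850367 0.02163531 0.28459954]
0.76 [0.3986999988555908, -0.31779998540878296] -1.361799955368042 [0.024000000208616257, 0.03929999843239784] [[0.37700000405311584, -0.3100999891757965], [0.38199999928474426, -0.3337000012397766], [0.4203999936580658, -0.3255000114440918], [0.4153999984264374, -0.3019999861717224]]
0.65 [0.4675999879837036, 0.02630000002682209] -0.060499999672174454 [0.0997999981045723, 0.13130000233650208] [[0.4138000011444092, -0.03620000183582306], [0.5134000182151794, -0.0421999990940094], [0.521399974822998, 0.08889999985694885], [0.42179998755455017, 0.09489999711513519]]
```

View pics/w4.png

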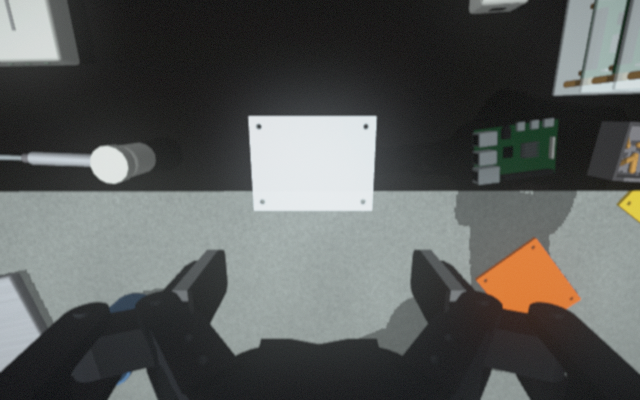

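The plate lies square at (313,163), with its front rim at row ~211 and the riser edge at row ~190; both front holes are over the grey desk. I'll measure it relative to the edge in this same image.

```bash
python3 - <<'E'
from h import *
f=np.load('w4.npz'); im,K,V=f['im'],f['K'],f['V']
g=im.astype(float); cols=[*range(190,240),*range(385,450)]
for th in (60,75,95):
    pts=[]
    for c in cols:
        s=im[175:205,c].mean(1); k=int(np.argmax(s>th)); pts.append((c,175+k-1+(th-s[k-1])/(s[k]-s[k-1])))
    w=back(pts,K,V,.08); print(th,'edge vs P: %.2f mm, slope'%(1e3*np.median((w-P)@U)),np.polyfit((w-P)@[-U[1],U[0]],(w-P)@U,1)[0].round(4))
gm=im.min(2)
for th in (190,210,225):
    m=np.zeros(gm.shape,bool); m[105:220,235:390]=gm[105:220,235:390]>th
    m=cv2.morphologyEx(m.astype(np.uint8),cv2.MORPH_CLOSE,np.ones((7,7)))
    c,y,sd,_=rect(m,K,V); print(th,'centre from P %.2f'%(1e3*(c-P)@U),'yaw rel %.4f'%(y-A),np.round(sd,4))
# hole centres (dark blobs) as a second estimate
for (c0,r0) in ((259,126),(366,126),(263,202),(363,202)):
    s=255-gm[r0-6:r0+7,c0-6:c0+7].astype(float); s[s<25]=0
    yy,xx=np.mgrid[r0-6:r0+7,c0-6:c0+7]; q=[(xx*s).sum()/s.sum(),(yy*s).sum()/s.sum()]
    print('hole',np.round(q,2),(1e3*(back([q],K,V,.085)-P)@U).round(2))
E
```

```text
60 edge vs P: 0.68 mm, slope -0.0011
75 edge vs P: 0.11 mm, slope -0.0012
95 edge vs P: -0.54 mm, slope -0.0011
190 centre from P 27.72 yaw rel -0.0001 [0.1    0.1321]
210 centre from P 27.69 yaw rel -0.0005 [0.1   0.131]
225 centre from P 27.77 yaw rel -0.0005 [0.0978 0.1288]
hole [258.75 126.02] [68.39]
hole [365.82 126.02] [68.35]
hole [262.72 201.83] [-12.46]
hole [362.96 201.93] [-12.59]
```

The overhang is now ≈22.2 mm and the plate is square within 1 mrad. It needs 2.8 mm more, so I'll go back behind it for a fine push.

>>> servo_tool --series '[{"hand": 8.54,"slide": [5,-0.3,0],"yaw": 0},{"hand": 8.54,"slide": [9.9,-0.5,2],"yaw": 0},{"hand": 8.54,"slide": [9.9,-0.5,8],"yaw": 0},{"hand": 8.54,"slide": [9.9,-0.5,14],"yaw": 0},{"hand": 8.54,"slide": [9.9,-0.5,18.5],"yaw": 0},{"hand": 8.54,"slide": [9.9,-0.5,19.5],"yaw": 0},{"hand": 8.54,"slide": [9.9,-0.5,19.5],"yaw": 0},{"hand": 8.54,"slide": [9.9,-0.5,19.5],"yaw": 0}]'

```text
time: 10.4
eef_pos: [0.5482, 0.0205, 0.0922]
eef_rot: [3.141, -0.003, -0.061]
force: [-0.1, -0.1, -0.1]
width: 0.0854
finger_force: 0.0
```

```bash
python3 - <<'E'
from rig import arm
from h import *
s=arm.sense(); print(s['eef_pos'],1e3*(s['eef_pos'][:2]-P)@U,s['force'])
E
```

```text
[0.54815332 0.02053539 0.09217463] 109.51032776969933 [-0.12181632 -0.05915548 -0.12234306]
```

>>> servo_tool --series '[{"hand": 8.54,"slide": [0,0,0.3],"yaw": 0},{"hand": 8.54,"slide": [0,0,0.3],"yaw": 0},{"hand": 8.54,"slide": [-0.6,0,0.3],"yaw": 0},{"hand": 8.54,"slide": [-1.0,0,0.3],"yaw": 0},{"hand": 8.54,"slide": [-1.0,0,0.3],"yaw": 0}]'

```text
time: 11.02
eef_pos: [0.5368, 0.0213, 0.0877]
eef_rot: [-3.142, 0.0, -0.061]
force: [-0.7, 0.3, 0.1]
width: 0.0853
finger_force: 0.0
```

```bash
python3 - <<'E'
from rig import arm
from h import *
s=arm.sense(); print(s['eef_pos'],1e3*(s['eef_pos'][:2]-P)@U,s['force'])
E
```

```text
[0.53683443 0.02134339 0.08766763] 98.16335611477898 [-0.69044244  0.28712569  0.11293458]
```

>>> servo_tool --series '[{"hand": 8.54,"slide": [0,0,0.2],"yaw": 0},{"hand": 8.54,"slide": [0,0,0.2],"yaw": 0},{"hand": 8.54,"slide": [-0.4,0,0.2],"yaw": 0},{"hand": 8.54,"slide": [-0.7,0,0.2],"yaw": 0},{"hand": 8.54,"slide": [-0.9,0,0.2],"yaw": 0},{"hand": 8.54,"slide": [-1.05,0,0.2],"yaw": 0},{"hand": 8.54,"slide": [-1.17,0,0.2],"yaw": 0},{"hand": 8.54,"slide": [-1.17,0,0.2],"yaw": 0},{"hand": 8.54,"slide": [-1.17,0,0.2],"yaw": 0}]'

```text
time: 12.15
eef_pos: [0.5255, 0.022, 0.0855]
eef_rot: [-3.142, 0.0, -0.061]
force: [0.1, -0.5, 0.0]
width: 0.0858
finger_force: 0.0
```

```bash
python3 - <<'E'
from rig import arm
from h import *
s=arm.sense(); print(s['eef_pos'],1e3*(s['eef_pos'][:2]-P)@U,s['force'])
E
```

```text
[0.5254775  0.02201872 0.08552194] 86.78636058991684 [ 0.05867254 -0.51465748  0.01451775]
```

>>> servo_tool --series '[{"hand": 8.54,"slide": [1.5,0,0],"yaw": 0},{"hand": 8.54,"slide": [1.5,0,-4],"yaw": 0},{"hand": 8.54,"slide": [1.5,0,-9],"yaw": 0},{"hand": 8.54,"slide": [-1,0,-14],"yaw": 0},{"hand": 8.54,"slide": [-6,0.3,-18],"yaw": 0},{"hand": 8.54,"slide": [-8,0.5,-20],"yaw": 0},{"hand": 8.54,"slide": [-8,0.5,-20],"yaw": 0},{"hand": 8.54,"slide": [-8,0.5,-20],"yaw": 0},{"hand": 8.54,"slide": [-8,0.5,-20],"yaw": 0}]'

```text
time: 13.28
eef_pos: [0.4458, 0.0219, 0.2843]
eef_rot: [-3.141, 0.002, -0.061]
force: [0.6, 0.2, -0.1]
width: 0.0852
finger_force: 0.0
```

```bash
python3 - <<'E'
from rig import arm, viewer
from h import *
s=arm.sense(); print(s['time'],s['eef_pos'])
p=viewer.camera_params('wrist'); im,d=viewer.snapshot('wrist'); K,V=p['K'],p['view']
cv2.imwrite('pics/w5.png',im[:,:,::-1])
gm=im.min(2)
r0=int(proj([[*P,.08]],K,V)[0,1]); 
pts=[]
for c in [*range(190,240),*range(385,450)]:
    q=im[r0-15:r0+15,c].mean(1); k=int(np.argmax(q>80)); pts.append((c,r0-16+k+(80-q[k-1])/(q[k]-q[k-1])))
e=1e3*np.median((back(pts,K,V,.08)-P)@U); print('edge',e)
t=proj([[*(P+.025*U+.0*np.array([-U[1],U[0]])),.085]],K,V)[0].astype(int); print(t,r0)
a,b=max(t[1]-62,0),t[1]+65
for th in (190,215):
    m=np.zeros(gm.shape,bool); m[a:b,235:390]=gm[a:b,235:390]>th
    m=cv2.morphologyEx(m.astype(np.uint8),cv2.MORPH_CLOSE,np.ones((7,7)))
    c,y,sd,bx=rect(m,K,V); print('centre %.2f'%(1e3*(c-P)@U),'overhang %.2f'%(50-1e3*(c-P)@U+e),'yaw rel %.4f'%(y-A),np.round(sd,4))
E
```

```text
13.275 [0.44578642 0.02188779 0.28430817]
edge -0.10267221006401321
[312 165] 187
centre 25.27 overhang 24.63 yaw rel -0.0004 [0.1009 0.1321]
centre 25.39 overhang 24.50 yaw rel 0.0001 [0.0988 0.1306]
```

View pics/w5.png

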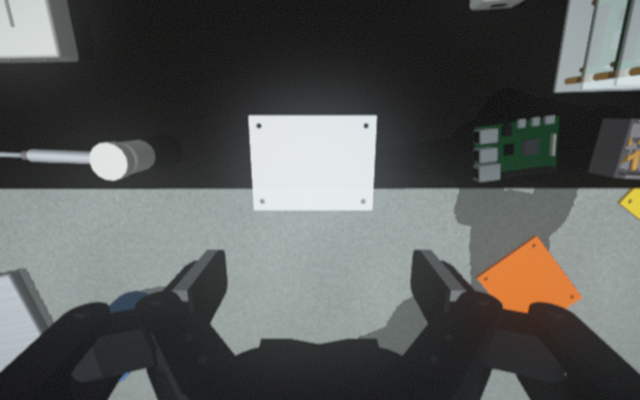

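The plate now hangs out ≈24.6 mm and is square within 1 mrad. Its front rim is at row 211 against the edge at row 188, everything else stands where it was, and the arm is clear. Handing in.

```bash
python3 -c "
from rig import ticket; print(ticket.sign_off())"
```

```text
the job is handed in; nothing more can be done
None
```

The frosted plate is handed in flat on the riser, hanging about 24.6 mm over the front edge by the last wrist image and square to it within about 1 mrad; nothing else looked moved there, and sign-off gave no verdict.

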